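Put the sharpening stone away and carry the tool chest

ROBOT

A 7-joint arm with a two-finger parallel gripper is mounted at the origin on the work surface. World frame = base frame: x ahead of the robot, y to its left, z up, the work surface at z = 0. Lengths are in m, angles in rad, forces in N, time in s.
With the tool pointing down it reaches from about 0.4 to 0.85 m from the base axis. Payload 10.4 kg.
Tool frame: the origin (TCP) lies between the finger pads; the fingertips stand tcp_to_tips ahead of it and the grasp point (between the pads) lies 8 mm behind it (tcp_to_tips is the distance from the TCP to the fingertips, in m); z points along the fingers, y is the line along which they close (so a half turn about z gives the same grasp; the last joint's range is limited). The gripper opens to 85 mm and grips with 20 to 120 N. Pads are 22 mm wide; open, the fingers measure 114 mm over their backs; the gripper's body (76 mm by 85 mm) begins 54 mm behind the grasp point. The pads swing forward as they close: fully open they stand 13 mm farther back than shut.
Start: joints at [1.231, 0.332, -0.065, 1.46, 0.022, 1.35, -0.088], TCP at [0.195, -0.594, 0.21] pointing down, gripper open.
Joint ranges: [-2.6, 2.6], [-0.5, 2.12], [-1.47, 1.34], [0.16, 2.42], [-1.27, 4.41], [0.06, 2.06], [-2.6, 2.6]. Speed limits (rad/s): [2.22, 2.22, 2.79, 2.79, 3.14, 3.14, 3.14].

INTERFACE

Orientations are given as a unit quaternion [x, y, z, w].
In Python, from workcell import * gives the robot as it stands.
- The arm moves only by the tool apply_moves, never from a script. Its argument "rows" is a list of rows, each an object of numbers: "x", "y", "z": the shift along the tool's x, y, z in mm; "ax", "ay", "az": the turn, a rotation vector about the tool's x, y, z in degrees; "gripper": the closure, from 0 (fully open) to 1 (shut). A call has 1 to 5 rows; each row shifts and turns the commanded pose from where the row before left it, along the tool's axes as they then stand; what a row does not reach is not made up. A row lasts 1/12 s, in which the tool goes at most 41.7 mm and 7.16 degrees, less where a joint would pass 70% of its speed; a pose out of reach is approached as far as the arm can. A call with a gripper value outside its range is refused whole. The fingers move at their own pace and stop on an object; "newtons" is the grip in N (left out, the last holds). Time passes only in rows, so rows that do not move let the fingers close. It gives the time, the measured TCP pose, the force, the opening and the grip force at its end, in the units of the state.
- get_obs(): the state, without advancing time (a new reading comes with each control period).
- camera(name): name is "side" or "top" or "wrist"; returns a dict with "color" (420x560x3 uint8, red, green, blue), "fov_y" (degrees; the focal length in pixels is half the picture's height over the tangent of half this angle, whatever the lens; pixels are square), "cx", "cy" (the principal point, pixels), "rvec" (rotation vector, rad) and "tvec" (3), from world to camera coordinates, as OpenCV has them. Camera axes: x right, y down, z forward; pixel columns grow to the right and rows downward; lengths in m; the calibration is good to about 2 mm. A picture is of the moment at which its call begins. There is no depth.
- hand_in(): hands the job in; it is judged then, once.
The state is a dict: "clock": time; "joint_pos": joint angles; "joint_velocities": joint speeds; "tau": joint torques, N m; "position": TCP position; "ee_rot": TCP orientation; "ft_force": force on the tool from outside, world axes, zero at the start; "torque": the same for the moment, N m; "grip_width": opening from 0.0 (shut) to 1.0 (fully open); "grasp_force": force on a finger pad.
Only numpy, scipy, OpenCV 4.12 (cv2) and the standard library are available. Lean on these libraries where they do the work, as an engineer would, in place of code of your own. Each camera call takes 0.05 s, during which the arm holds its last target. There are 200 camera calls.

TASK

Lay the sharpening stone in the open drawer of the small tool chest and let go of it, then push the drawer fully shut. After that lift the chest by the handle on its top and finish while still holding it steady and level in the air, about 10 cm above the bench, with the drawer still shut; never tip the chest over and leave the other things on the bench where they are.

Things in the scene. Friction and masses are not known exactly. Their poses are not given: they have to be found in the camera images.
- chest: Small tool chest of pale wood, loose on the bench, body 150 (its x) x 190 (its y) x 70 mm high, 0.4 to 0.6 kg without drawer and stone. Origin: centre of its underside; x runs from front to back (the drawer opens towards -x and shuts towards +x), z up. Front face at x = -75 mm. A dark wooden carrying handle stands on its top, along its y.
- chest_grip (a point): Middle of the carrying handle's bar, 117 mm above the chest's underside and over its centre. The bar is 16 mm thick (chest x), 16 mm tall and 120 mm long (chest y); its two posts leave 92 mm free between them and a 39 mm gap under the bar. Axes as the chest's.
- drawer (a joint): How far the chest's drawer is pulled out, m: 0 = fully shut, 0.125 at most. It starts 0.095 to 0.115 open, slides with about 1 N of friction and stays where it is left. The chest itself is not fastened and slides on the bench if pushed harder than a few newtons.
- drawer_in (a point): Centre of the drawer's inner floor (moves with it; axes as the chest's). Shut: at chest x = -7.5 mm, 14 mm above its underside. Tray inside: 67 mm towards -x to the green front panel (12 mm thick, 186 wide, rising 41 above the floor), 61 mm towards +x, 156 wide (y); other walls 30 high. Only the part pulled out past the chest's front face (as long as the joint value) is open from above.
- drawer_pull (a point): Middle of the outer face of the brass pull on the drawer's front (moves with the drawer): a solid flat-faced bar 70 mm wide (y), 18 mm high, standing 16 mm out from the green panel. Axes as the chest's; with the drawer shut this point lies at chest x = -103 mm, 38 mm above its underside.
- stone: Sharpening stone, two layers, grey below and brick red on top, lying flat: 70 (its x) x 30 (its y) x 22 mm high, 0.08 to 0.14 kg. Origin: centre of its underside. The light plug and the dark finial stand beyond its two ends, about 95 mm from its centre.
- stone_mid (a point): Centre of the sharpening stone, 11 mm above its underside.
- plug: Bystander: pale wooden plug, upright cylinder 30 mm in diameter, 45 mm high, origin under its centre.
- finial: Bystander: small dark turned finial, 34 mm in diameter, 46 mm high, origin under its centre.
- mallet: Bystander: round-headed wooden mallet with a ball-ended handle, lying down to the robot's left, about 330 mm long, 67 mm high.
- brush: Bystander: bench brush lying to the robot's right, its handle along its own x.
- plane: Bystander: small steel hand plane with two dark knobs, 160 x 52 x 57 mm, at the right of the bench.
- glue: Bystander: yellow glue bottle, upright, 56 mm in diameter, 150 mm high, at the left of the bench.
- table: The bench, its top at height 0.
Not all that is in view belongs to the job. What is shaped like the stone but pink or yellow is not meant.

How it is judged:
On the way, in this order (a step that is already met when the one before it is completed fails the run):
1. the stone lies in the open drawer, let go (x of stone_mid in the frame of drawer_in between -0.062 and 0.062 m and y of stone_mid in the frame of drawer_in between -0.075 and 0.075 m and z of stone_mid in the frame of drawer_in between 0.005 and 0.025 m and contact force between the fingers and stone below 0.05 N and value of joint drawer above 0.04 m and linear speed of stone below 0.03 m/s), for 0.2 s.
2. the drawer is fully shut with the stone in it, the chest still on the bench (x of stone_mid in the frame of drawer_in between -0.062 and 0.062 m and y of stone_mid in the frame of drawer_in between -0.075 and 0.075 m and z of stone_mid in the frame of drawer_in between 0.005 and 0.025 m and value of joint drawer below 0.005 m and height (world z) of chest below 0.01 m), for 0.2 s.
At the end, for the whole second after the job is handed in: The gripper holds the chest, its underside 60 to 160 mm above the bench, within 0.12 rad (7 degrees) of level, moving under 30 mm/s and 0.15 rad/s and carried by nothing but the gripper; the drawer is within 6 mm of shut and the stone lies in it (x of stone_mid in the frame of drawer_in between -0.062 and 0.062 m and y of stone_mid in the frame of drawer_in between -0.075 and 0.075 m and z of stone_mid in the frame of drawer_in between 0.005 and 0.025 m and value of joint drawer below 0.006 m and height (world z) of chest between 0.06 and 0.16 m and angle between chest's own z axis and vertical below 0.12 rad and linear speed of chest below 0.03 m/s and angular speed of chest below 0.15 rad/s and contact force between the fingers and chest above 3 N and contact force between chest and table below 0.2 N and contact force between chest and plug below 0.2 N and contact force between chest and finial below 0.2 N and contact force between chest and mallet below 0.2 N and contact force between chest and brush below 0.2 N and contact force between chest and plane below 0.2 N and contact force between chest and glue below 0.2 N); the arm keeps its last pose, push and grip.
It fails at once if the chest is tipped by more than 0.4 rad (angle between chest's own z axis and vertical above 0.4 rad).
It fails at once if one of the other things (plug, finial, mallet, brush, plane, glue) is shifted more than 30 mm or knocked over (distance of any of plug, finial, mallet, brush, plane, glue from where it was at the start of the episode above 0.03 m or angle between any of plug, finial, mallet, brush, plane, glue's own z axis and vertical above 0.6 rad).
It also fails if it takes over 72 s, if anything falls off the work surface, if the arm or the gripper's body presses on something with over 40 N, if the wrist force passes 120 N, or if a joint passes its speed limit or range.

## Working session

There is one attempt and no reset: what is moved stays moved. The work goes in short steps, Python scripts to look and compute and a tool call to move; the robot and the scene stay as the last step left them, time stands still between calls to the robot, and variables do not carry over. Pictures are saved under pics/ and viewed, at most 10 in all, crops included, and the job is handed in when it is done.

Besides the shell and the picture viewer there is one more tool, called as name(argument=value, ...), one argument or row to a line, values as JSON. apply_moves: Moves the arm, as the interface text tells. Its arguments: {"type":"object","properties":{"rows":{"type":"array","items":{"type":"object","properties":{"x":{"type":"number"},"y":{"type":"number"},"z":{"type":"number"},"ax":{"type":"number"},"ay":{"type":"number"},"az":{"type":"number"},"gripper":{"type":"number"}}}},"newtons":{"type":"number"}},"required":["rows"]}

```bash
mkdir -p pics; ls; python3 - <<'E'
from workcell import *
import cv2,numpy as np
o=get_obs(); print({k:np.round(v,3).tolist() for k,v in o.items()})
for n in("top","side"):
    c=camera(n); cv2.imwrite(f"pics/{n}0.png",c["color"][:,:,::-1]); print(n,c["fov_y"],c["cx"],c["cy"],c["rvec"],c["tvec"])
E
```

```text
pics
{'clock': 0.0, 'joint_pos': [1.231, 0.333, -0.065, 1.461, 0.022, 1.35, -0.088], 'joint_velocities': [0.001, -0.0, 0.001, 0.001, 0.002, -0.0, -0.001], 'tau': [0.0, -62.545, 0.049, -39.16, 0.016, 0.01, -0.0], 'position': [0.195, -0.594, 0.209], 'ee_rot': [0.987, 0.158, -0.0, -0.001], 'ft_force': [-0.245, -0.032, -0.022], 'torque': [0.018, -0.013, -0.023], 'grasp_force': 0.0, 'grip_width': 0.998}
top 51.856120484809495 282.62856979368416 208.87563722841676 [ 2.19373943 -2.13221007  0.14017553] [-0.0056904   0.57253177  1.62455771]
side 44.71640716727326 273.9399015736631 197.04238130945674 [ 0.65446228 -2.7406825   1.01483183] [0.50159794 0.27084938 1.41738366]
```

View pics/top0.png

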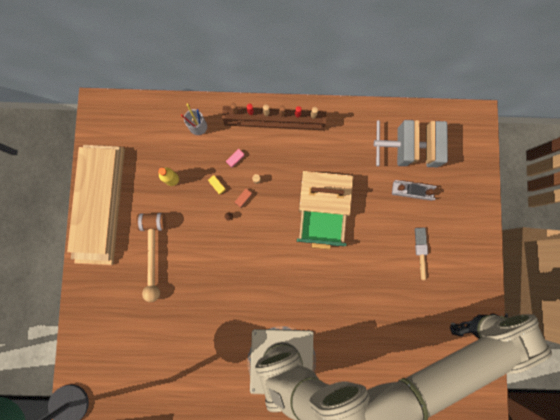

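View pics/side0.png

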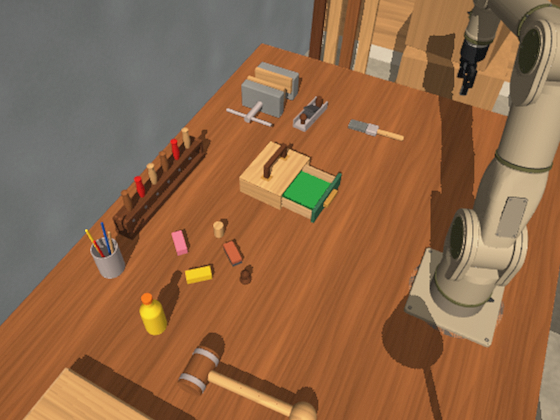

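In the top picture the candidates are pink (235,158), yellow (218,184) and brick red (244,198). The brick red one lies between the plug (257,178) and the finial (229,216), so that is my choice. The chest is at about (327,192), with its drawer opening towards the robot. Next I'll check the choice in a close crop.

```bash
cat > h.py <<'E'
from workcell import *
import cv2,numpy as np
from scipy.spatial.transform import Rotation as R
def cam(n):
    c=camera(n); c["R"]=cv2.Rodrigues(np.array(c["rvec"],float))[0]; c["t"]=np.array(c["tvec"],float)
    c["f"]=c["color"].shape[0]/2/np.tan(np.radians(c["fov_y"]/2)); return c
def ray(c,p):
    d=c["R"].T@np.array([(p[0]-c["cx"])/c["f"],(p[1]-c["cy"])/c["f"],1]); return -c["R"].T@c["t"],d
def plane(c,p,z):
    o,d=ray(c,p); return o+d*(z-o[2])/d[2]
def tri(c1,p1,c2,p2):
    o1,d1=ray(c1,p1);o2,d2=ray(c2,p2)
    s=np.linalg.lstsq(np.c_[d1,-d2],o2-o1,rcond=None)[0]; a,b=o1+s[0]*d1,o2+s[1]*d2
    return (a+b)/2,np.linalg.norm(a-b)
def blob(c,lo,hi,roi):
    x0,y0,x1,y1=roi; hsv=cv2.cvtColor(np.ascontiguousarray(c["color"][y0:y1,x0:x1]),cv2.COLOR_RGB2HSV)
    m=cv2.inRange(hsv,lo,hi); k=max(cv2.findContours(m,0,1)[0],key=cv2.contourArea)
    return (k+[x0,y0]),cv2.contourArea(k)
E
python3 - <<'E'
from h import *
a=cam("top");b=cam("side")
t=cv2.resize(a["color"][150:255,200:365],None,fx=4.8,fy=4.8,interpolation=2)[:,:,::-1]
cv2.imwrite("pics/crop.png",t[:, :800])
hsv=cv2.cvtColor(np.ascontiguousarray(a["color"]),cv2.COLOR_RGB2HSV)
for n,p in dict(stone=(244,198),table=(270,215),green=(325,225),panel=(322,242),wood=(325,182),handle=(320,191)).items(): print(n,hsv[p[1],p[0]])
h2=cv2.cvtColor(np.ascontiguousarray(b["color"]),cv2.COLOR_RGB2HSV)
for n,p in dict(stone=(233,252),table=(290,250),green=(310,190),panel=(326,200),handle=(277,160)).items(): print(n,h2[p[1],p[0]])
E
```

```text
stone [  7 148 216]
table [ 11 149 164]
green [ 65 142 180]
panel [ 74 101 121]
wood [ 19 107 242]
handle [ 12 139 123]
stone [  8 176 204]
table [ 12 175 165]
green [ 65 179 160]
panel [ 17 173 205]
handle [ 15 139 136]
```

View pics/crop.png

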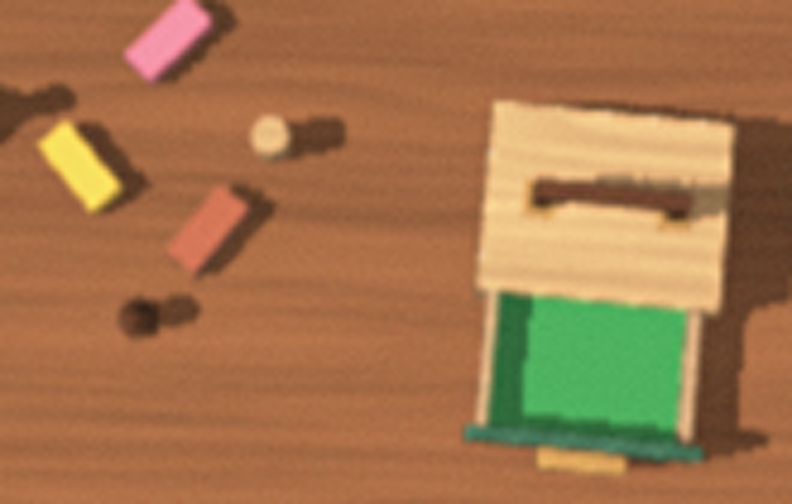

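The crop shows the brick red stone at (208,229), between the pale plug (270,135) and the dark finial (140,318). The chest's top corners are at about (493,101), (735,124), (720,312) and (478,288), and the green panel's top edge runs from (467,434) to (702,455).

```bash
python3 - <<'E'
from h import *
a=cam("top");b=cam("side")
F=lambda x,y:((x+.5)/4.8-.5+200,(y+.5)/4.8-.5+150)
q=np.array([plane(a,F(*p),.07) for p in[(493,101),(735,124),(720,312),(478,288)]]); print("chest top",q.round(4).tolist(),"c",q.mean(0).round(4))
# chest x axis: front(BL,BR)->back(TL,TR)
x=(q[0]+q[1]-q[2]-q[3])/2; y=(q[0]+q[3]-q[1]-q[2])/2; print("size",np.linalg.norm(x),np.linalg.norm(y),"yaw",np.degrees([np.arctan2(x[1],x[0]),np.arctan2(-y[0],y[1])]))
pl=[plane(a,F(*p),.055) for p in[(467,430),(702,450)]];print("panel",np.round(pl,4))
pu=[plane(a,F(*p),.047) for p in[(538,470),(627,473)]];print("pull",np.round(pu,4))
hd=[plane(a,F(*p),.125) for p in[(533,193),(690,207)]];print("handle",np.round(hd,4))
for c,roi,n in((a,(230,185,256,211),"top"),(b,(218,236,246,270),"side")):
    k,A=blob(c,(0,120,175),(9,255,255),roi); r=cv2.minAreaRect(k); print(n,A,r)
    bx=cv2.boxPoints(r); w=np.array([plane(c,p,.022) for p in bx]); print(w.round(4).tolist(),w.mean(0).round(4))
    e=[w[1]-w[0],w[2]-w[1]]; 
    for v in e: print(np.linalg.norm(v),np.degrees(np.arctan2(v[1],v[0])))
print("plug",plane(a,F(270,135),.045),"fin",plane(a,F(140,318),.046))
print(R.from_quat(get_obs()["ee_rot"]).as_matrix().round(3))
E
```

```text
chest top [[0.7167, -0.0599, 0.07], [0.7039, -0.2519, 0.07], [0.5538, -0.2414, 0.07], [0.5672, -0.0515, 0.07]] c [ 0.6354 -0.1512  0.07  ]
size 0.1500610702100373 0.1914458053945228 yaw [-3.61883994 -3.92330752]
panel [[ 0.4567 -0.0461  0.055 ]
 [ 0.4463 -0.2307  0.055 ]]
pull [[ 0.4273 -0.103   0.047 ]
 [ 0.4269 -0.1731  0.047 ]]
handle [[ 0.6346 -0.0891  0.125 ]
 [ 0.6273 -0.2088  0.125 ]]
top 117.0 ((242.3032684326172, 197.3360595703125), (7.5541768074035645, 18.053199768066406), 39.80556869506836)
[[0.5959, 0.201, 0.022], [0.6516, 0.1584, 0.022], [0.6332, 0.1352, 0.022], [0.5777, 0.1778, 0.022]] [0.6146 0.1681 0.022 ]
0.07015610677552955 -37.418476222672496
0.02961936885277826 -128.300182678092
side 175.0 ((231.9000244140625, 251.30001831054688), (21.0190372467041, 9.391485214233398), 63.43495178222656)
[[0.6488, 0.1574, 0.022], [0.6345, 0.1332, 0.022], [0.578, 0.1782, 0.022], [0.5923, 0.2015, 0.022]] [0.6134 0.1676 0.022 ]
0.028183457973568003 -120.60802285764372
0.07228837981312318 141.42707978899347
plug [0.68888421 0.11701636 0.045     ] fin [0.53840567 0.2146312  0.046     ]
[[ 0.95   0.312 -0.   ]
 [ 0.312 -0.95   0.   ]
 [ 0.    -0.    -1.   ]]
```

```bash
python3 -c "
import workcell
print([n for n in dir(workcell) if n[0]!='_']); print(workcell.tcp_to_tips)"
```

```text
['MotionError', 'camera', 'get_obs', 'hand_in', 'tcp_to_tips']
0.011
```

apply_moves(
  rows=[
    {"x":25.4,"y":-23.7},
    {"x":25.4,"y":-23.7},
    {"x":25.4,"y":-23.7},
    {"x":25.4,"y":-23.7},
    {"x":25.4,"y":-23.7},
  ],
)

```text
invalid input at $.rows[0]: expected keys x, y, z, ax, ay, az, gripper
```

apply_moves(
  rows=[
    {"x":25.4,"y":-23.7},
    {"x":25.4,"y":-23.7},
    {"x":25.4,"y":-23.7},
    {"x":25.4,"y":-23.7},
    {"x":25.4,"y":-23.7},
  ],
)

```text
invalid input at $.rows[0]: expected keys x, y, z, ax, ay, az, gripper
```

apply_moves(
  rows=[
    {"x":25.4,"y":-23.7,"z":0,"ax":0,"ay":0,"az":0,"gripper":0},
    {"x":25.4,"y":-23.7,"z":0,"ax":0,"ay":0,"az":0,"gripper":0},
    {"x":25.4,"y":-23.7,"z":0,"ax":0,"ay":0,"az":0,"gripper":0},
    {"x":25.4,"y":-23.7,"z":0,"ax":0,"ay":0,"az":0,"gripper":0},
    {"x":25.4,"y":-23.7,"z":0,"ax":0,"ay":0,"az":0,"gripper":0},
  ],
)

```text
clock: 0.72
position: [0.279, -0.4402, 0.2098]
ee_rot: [0.987, 0.158, -0.0, 0.0]
ft_force: [0.3, 0.2, 0.4]
grip_width: 1.0
grasp_force: 0.0
```

apply_moves(
  rows=[
    {"x":25.4,"y":-23.7,"z":0,"ax":0,"ay":0,"az":0,"gripper":0},
    {"x":25.4,"y":-23.7,"z":0,"ax":0,"ay":0,"az":0,"gripper":0},
    {"x":25.4,"y":-23.7,"z":0,"ax":0,"ay":0,"az":0,"gripper":0},
    {"x":25.4,"y":-23.7,"z":0,"ax":0,"ay":0,"az":0,"gripper":0},
    {"x":25.4,"y":-23.7,"z":0,"ax":0,"ay":0,"az":0,"gripper":0},
  ],
)

```text
clock: 1.13
position: [0.3627, -0.288, 0.21]
ee_rot: [0.987, 0.158, 0.0, 0.0]
ft_force: [1.4, -0.8, -0.4]
grip_width: 0.999
grasp_force: 0.0
```

apply_moves(
  rows=[
    {"x":25.4,"y":-23.7,"z":0,"ax":0,"ay":0,"az":0,"gripper":0},
    {"x":25.4,"y":-23.7,"z":0,"ax":0,"ay":0,"az":0,"gripper":0},
    {"x":25.4,"y":-23.7,"z":0,"ax":0,"ay":0,"az":0,"gripper":0},
    {"x":25.4,"y":-23.7,"z":0,"ax":0,"ay":0,"az":0,"gripper":0},
    {"x":25.4,"y":-23.7,"z":0,"ax":0,"ay":0,"az":0,"gripper":0},
  ],
)

```text
clock: 1.55
position: [0.4465, -0.1358, 0.2101]
ee_rot: [0.987, 0.158, 0.0, 0.0]
ft_force: [0.7, -0.6, -0.1]
grip_width: 1.002
grasp_force: 0.0
```

apply_moves(
  rows=[
    {"x":25.4,"y":-23.7,"z":0,"ax":0,"ay":0,"az":0,"gripper":0},
    {"x":25.4,"y":-23.7,"z":0,"ax":0,"ay":0,"az":0,"gripper":0},
    {"x":25.4,"y":-23.7,"z":0,"ax":0,"ay":0,"az":0,"gripper":0},
    {"x":25.4,"y":-23.7,"z":0,"ax":0,"ay":0,"az":0,"gripper":0},
    {"x":25.4,"y":-23.7,"z":0,"ax":0,"ay":0,"az":0,"gripper":0},
  ],
)

```text
clock: 1.97
position: [0.5304, 0.0162, 0.21]
ee_rot: [0.988, 0.158, 0.0, 0.0]
ft_force: [0.2, -1.2, 1.5]
grip_width: 1.001
grasp_force: 0.0
```

apply_moves(
  rows=[
    {"x":25.4,"y":-23.7,"z":0,"ax":0,"ay":0,"az":0,"gripper":0},
    {"x":25.4,"y":-23.7,"z":0,"ax":0,"ay":0,"az":0,"gripper":0},
    {"x":25.4,"y":-23.7,"z":0,"ax":0,"ay":0,"az":0,"gripper":0},
    {"x":25.4,"y":-23.7,"z":0,"ax":0,"ay":0,"az":0,"gripper":0},
    {"x":25.4,"y":-23.7,"z":0,"ax":0,"ay":0,"az":0,"gripper":0},
  ],
)

```text
clock: 2.38
position: [0.6142, 0.1682, 0.2096]
ee_rot: [0.988, 0.157, -0.0, 0.0]
ft_force: [1.2, -0.4, -0.3]
grip_width: 0.997
grasp_force: 0.0
```

apply_moves(
  rows=[
    {"x":0,"y":0,"z":0,"ax":0,"ay":0,"az":-7,"gripper":0},
    {"x":0,"y":0,"z":0,"ax":0,"ay":0,"az":-7,"gripper":0},
    {"x":0,"y":0,"z":0,"ax":0,"ay":0,"az":-7,"gripper":0},
    {"x":0,"y":0,"z":0,"ax":0,"ay":0,"az":-7,"gripper":0},
    {"x":0,"y":0,"z":0,"ax":0,"ay":0,"az":-7,"gripper":0},
  ],
)

```text
clock: 2.8
position: [0.6136, 0.1669, 0.2097]
ee_rot: [0.893, 0.45, -0.0, 0.0]
ft_force: [-0.7, -0.1, 0.7]
grip_width: 0.999
grasp_force: 0.0
```

apply_moves(
  rows=[
    {"x":0,"y":0,"z":0,"ax":0,"ay":0,"az":-7,"gripper":0},
    {"x":0,"y":0,"z":0,"ax":0,"ay":0,"az":-7,"gripper":0},
    {"x":0,"y":0,"z":0,"ax":0,"ay":0,"az":-7,"gripper":0},
    {"x":0,"y":0,"z":0,"ax":0,"ay":0,"az":-7,"gripper":0},
    {"x":0,"y":0,"z":0,"ax":0,"ay":0,"az":-7,"gripper":0},
  ],
)

```text
clock: 3.22
position: [0.6136, 0.1667, 0.2097]
ee_rot: [0.716, 0.698, -0.0, 0.0]
ft_force: [-0.1, 0.0, 0.8]
grip_width: 1.002
grasp_force: 0.0
```

apply_moves(
  rows=[
    {"x":0,"y":0,"z":0,"ax":0,"ay":0,"az":-7,"gripper":0},
    {"x":0,"y":0,"z":0,"ax":0,"ay":0,"az":-7,"gripper":0},
    {"x":0,"y":0,"z":0,"ax":0,"ay":0,"az":-7,"gripper":0},
    {"x":0,"y":0,"z":0,"ax":0,"ay":0,"az":-7,"gripper":0},
    {"x":0,"y":0,"z":0,"ax":0,"ay":0,"az":-7,"gripper":0},
  ],
)

```text
clock: 3.63
position: [0.6136, 0.1667, 0.2097]
ee_rot: [0.473, 0.881, -0.0, 0.0]
ft_force: [-1.3, 0.6, -0.2]
grip_width: 1.0
grasp_force: 0.0
```

apply_moves(
  rows=[
    {"x":0,"y":0,"z":0,"ax":0,"ay":0,"az":-7,"gripper":0},
    {"x":0,"y":0,"z":0,"ax":0,"ay":0,"az":-7,"gripper":0},
    {"x":0,"y":0,"z":0,"ax":0,"ay":0,"az":-5,"gripper":0},
    {"x":0,"y":0,"z":0,"ax":0,"ay":0,"az":0,"gripper":0},
    {"x":0,"y":0,"z":0,"ax":0,"ay":0,"az":0,"gripper":0},
  ],
)

```text
clock: 4.05
position: [0.6136, 0.1667, 0.2096]
ee_rot: [0.326, 0.945, -0.0, -0.0]
ft_force: [-0.8, 0.5, -0.2]
grip_width: 1.002
grasp_force: 0.0
```

apply_moves(
  rows=[
    {"x":0,"y":0,"z":35,"ax":0,"ay":0,"az":0,"gripper":0},
    {"x":0,"y":0,"z":35,"ax":0,"ay":0,"az":0,"gripper":0},
    {"x":0,"y":0,"z":35,"ax":0,"ay":0,"az":0,"gripper":0},
    {"x":0,"y":0,"z":25,"ax":0,"ay":0,"az":0,"gripper":0},
    {"x":0,"y":0,"z":15,"ax":0,"ay":0,"az":0,"gripper":0},
  ],
)

```text
clock: 4.47
position: [0.6123, 0.166, 0.0615]
ee_rot: [0.326, 0.945, -0.001, -0.001]
ft_force: [-0.4, -1.4, 0.0]
grip_width: 1.002
grasp_force: 0.0
```

apply_moves(
  rows=[
    {"x":0,"y":0,"z":15,"ax":0,"ay":0,"az":0,"gripper":0},
    {"x":0,"y":0,"z":15,"ax":0,"ay":0,"az":0,"gripper":0},
    {"x":0,"y":0,"z":10,"ax":0,"ay":0,"az":0,"gripper":0},
    {"x":0,"y":0,"z":10,"ax":0,"ay":0,"az":0,"gripper":0},
    {"x":0,"y":0,"z":2,"ax":0,"ay":0,"az":0,"gripper":0},
  ],
)

```text
clock: 4.88
position: [0.6132, 0.1667, 0.0116]
ee_rot: [0.324, 0.946, -0.0, -0.0]
ft_force: [0.7, -0.1, 0.3]
grip_width: 1.0
grasp_force: 0.0
```

apply_moves(
  rows=[
    {"x":0,"y":0,"z":0,"ax":0,"ay":0,"az":0,"gripper":1},
    {"x":0,"y":0,"z":0,"ax":0,"ay":0,"az":0,"gripper":1},
    {"x":0,"y":0,"z":0,"ax":0,"ay":0,"az":0,"gripper":1},
    {"x":0,"y":0,"z":0,"ax":0,"ay":0,"az":0,"gripper":1},
    {"x":0,"y":0,"z":0,"ax":0,"ay":0,"az":0,"gripper":1},
  ],
  newtons=40,
)

```text
clock: 5.3
position: [0.6139, 0.167, 0.0134]
ee_rot: [0.324, 0.946, 0.0, 0.0]
ft_force: [0.4, 0.2, 0.8]
grip_width: 0.299
grasp_force: 0.0
```

apply_moves(
  rows=[
    {"x":0,"y":0,"z":0,"ax":0,"ay":0,"az":0,"gripper":1},
    {"x":0,"y":0,"z":0,"ax":0,"ay":0,"az":0,"gripper":1},
    {"x":0,"y":0,"z":0,"ax":0,"ay":0,"az":0,"gripper":1},
    {"x":0,"y":0,"z":0,"ax":0,"ay":0,"az":0,"gripper":1},
    {"x":0,"y":0,"z":0,"ax":0,"ay":0,"az":0,"gripper":1},
  ],
)

```text
clock: 5.72
position: [0.6135, 0.1669, 0.0128]
ee_rot: [0.324, 0.946, -0.0, 0.0]
ft_force: [0.2, -0.1, -0.4]
grip_width: -0.006
grasp_force: 0.0
```

The gripper shut fully without holding anything, so I need to look.

```bash
python3 - <<'E'
from h import *
a=cam("top");b=cam("side");w=cam("wrist")
z=lambda i:cv2.resize(i,(400,300),interpolation=2)
im=np.vstack([np.hstack([z(a["color"][140:245,190:330]),z(b["color"][195:300,160:300])]),np.hstack([z(w["color"]),z(w["color"]*0)])])
cv2.imwrite("pics/miss.png",im[:,:,::-1])
E
```

```text
(no output)
```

View pics/miss.png

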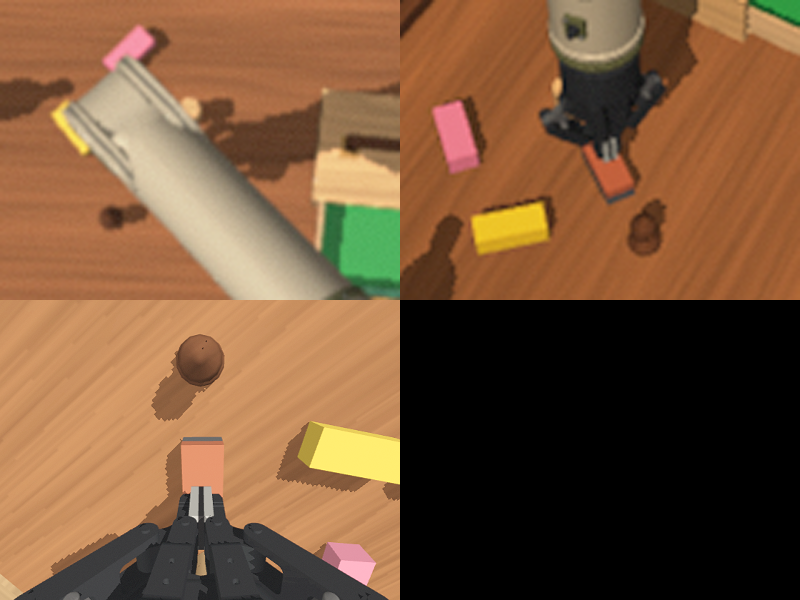

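The closed fingertips (side-crop pixel (608,158), wrist panel (203,190)) stand centred over the stone but appear to be above its top. I'll triangulate the tip height.

```bash
python3 - <<'E'
from h import *
b=cam("side");w=cam("wrist")
S=(160+208.5/2.857-.3,195+158/2.857-.3)
for W in((284,263),(284,266)): print(tri(b,S,w,W))
print("wrist cam pos",-w["R"].T@w["t"],w["R"][2], "tip proj at z .002/.022:")
for z in(.002,.012,.022,.03):
    for c in(b,w):
        p=c["R"]@np.array([.6135,.167,z])+c["t"]; print(z,p[:2]/p[2]*c["f"]+[c["cx"],c["cy"]])
# stone near-finial end in wrist view (scaled px 182..223,443 top edge), plane .022
for p in((182,143),(223,143)): print(plane(w,(p[0]*1.4,p[1]*1.4),.022))
E
```

```text
(array([0.60428744, 0.17693834, 0.046383  ]), np.float64(0.0007003055277285084))
(array([0.60560141, 0.17564213, 0.04457696]), np.float64(0.0018872154438907825))
wrist cam pos [0.55034542 0.21730608 0.17615441] [ 0.25241971 -0.19494878 -0.94777596] tip proj at z .002/.022:
0.002 [232.25142288 254.8849487 ]
0.002 [279.23003238 247.45068002]
0.012 [232.08421553 252.94813594]
0.012 [279.1374958  255.05802371]
0.022 [231.9152836  250.99134689]
0.022 [279.03475233 263.50446616]
0.03 [231.77887835 249.41132418]
0.03 [278.94402137 270.96337135]
[0.57872228 0.17894153 0.022     ]
[0.59607068 0.20130496 0.022     ]
```

apply_moves(
  rows=[
    {"x":0,"y":0,"z":-15,"ax":0,"ay":0,"az":0,"gripper":1},
    {"x":0,"y":0,"z":-30,"ax":0,"ay":0,"az":0,"gripper":0.38},
    {"x":0,"y":0,"z":0,"ax":0,"ay":0,"az":0,"gripper":0.38},
    {"x":0,"y":0,"z":0,"ax":0,"ay":0,"az":0,"gripper":0.38},
    {"x":0,"y":0,"z":0,"ax":0,"ay":0,"az":0,"gripper":0.38},
  ],
)

```text
clock: 6.38
position: [0.6137, 0.1668, 0.0584]
ee_rot: [0.324, 0.946, -0.0, 0.0]
ft_force: [-0.9, -0.2, -0.6]
grip_width: 0.565
grasp_force: 0.0
```

apply_moves(
  rows=[
    {"x":0,"y":0,"z":0,"ax":0,"ay":0,"az":0,"gripper":0.38},
    {"x":0,"y":0,"z":0,"ax":0,"ay":0,"az":0,"gripper":0.38},
    {"x":0,"y":0,"z":0,"ax":0,"ay":0,"az":0,"gripper":0.38},
    {"x":0,"y":0,"z":0,"ax":0,"ay":0,"az":0,"gripper":0.38},
    {"x":0,"y":0,"z":0,"ax":0,"ay":0,"az":0,"gripper":0.38},
  ],
)

```text
clock: 6.8
position: [0.6134, 0.1669, 0.0575]
ee_rot: [0.324, 0.946, -0.0, -0.0]
ft_force: [-0.2, 0.1, -1.2]
grip_width: 0.621
grasp_force: 0.0
```

```bash
python3 - <<'E'
from h import *
o=get_obs();print(o["position"],o["ft_force"],o["grip_width"])
b=cam("side");w=cam("wrist")
z=lambda i:cv2.resize(i,(560,420),interpolation=2)[:, :400]
im=np.hstack([cv2.resize(b["color"][210:273,190:250],(400,420),interpolation=2),w["color"][:,80:480]])
cv2.imwrite("pics/up.png",im[:,:,::-1])
E
```

```text
[0.61339268 0.16689982 0.0575213 ] [-0.23918659  0.1476162  -1.1702485 ] 0.6207338144233374
```

View pics/up.png

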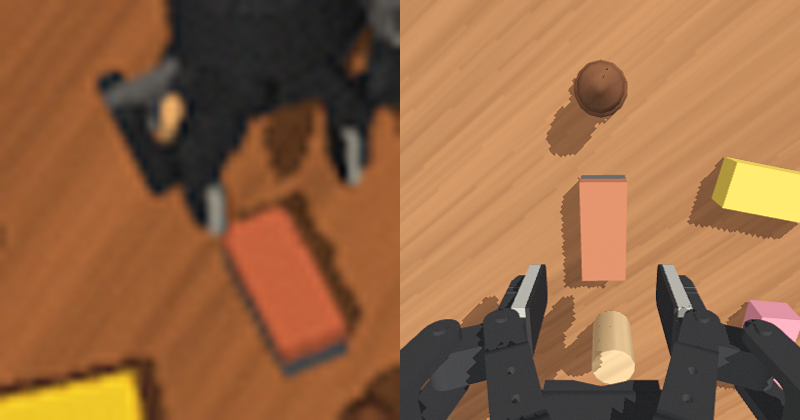

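Both tips are visible: side pixels (222.2,244.8) and (242.5,237.8), wrist pixels (347,265) and (215,265).

```bash
python3 - <<'E'
from h import *
b=cam("side");w=cam("wrist")
p=[tri(b,(222,244.3),w,(347,265)),tri(b,(242.2,237.3),w,(215,265))]
for q in p: print(q)
print((p[0][0]+p[1][0])/2)
E
```

```text
(array([0.62370814, 0.19811299, 0.08860337]), np.float64(0.0006771451765704012))
(array([0.59157564, 0.14243366, 0.0726889 ]), np.float64(0.0006710019364697545))
[0.60764189 0.17027333 0.08064614]
```

apply_moves(
  rows=[
    {"x":0,"y":0,"z":20,"ax":0,"ay":0,"az":0,"gripper":0.38},
    {"x":0,"y":0,"z":20,"ax":0,"ay":0,"az":0,"gripper":0.38},
    {"x":0,"y":0,"z":5,"ax":0,"ay":0,"az":0,"gripper":0.38},
    {"x":0,"y":0,"z":3,"ax":0,"ay":0,"az":0,"gripper":0.38},
    {"x":0,"y":0,"z":0,"ax":0,"ay":0,"az":0,"gripper":0.38},
  ],
)

```text
clock: 7.42
position: [0.6135, 0.167, 0.0098]
ee_rot: [0.324, 0.946, -0.0, -0.0]
ft_force: [0.6, 0.5, 0.3]
grip_width: 0.623
grasp_force: 0.0
```

apply_moves(
  rows=[
    {"x":0,"y":0,"z":2,"ax":0,"ay":0,"az":0,"gripper":0.38},
    {"x":0,"y":0,"z":2,"ax":0,"ay":0,"az":0,"gripper":0.38},
    {"x":0,"y":0,"z":2,"ax":0,"ay":0,"az":0,"gripper":0.38},
    {"x":0,"y":0,"z":0,"ax":0,"ay":0,"az":0,"gripper":0.38},
    {"x":0,"y":0,"z":0,"ax":0,"ay":0,"az":0,"gripper":0.38},
  ],
)

```text
clock: 7.83
position: [0.6136, 0.1669, 0.004]
ee_rot: [0.324, 0.946, -0.0, 0.0]
ft_force: [-1.1, -0.5, 0.3]
grip_width: 0.624
grasp_force: 0.0
```

```bash
python3 - <<'E'
from h import *
o=get_obs();print(o["position"],o["ft_force"],o["grip_width"])
b=cam("side");w=cam("wrist")
im=np.hstack([cv2.resize(b["color"][210:273,190:250],(400,420),interpolation=2),w["color"][:,80:480]])
cv2.imwrite("pics/low.png",im[:,:,::-1])
E
```

```text
[0.61362519 0.16690865 0.00395127] [-1.14821707 -0.52867936  0.25280489] 0.6236440407141179
```

View pics/low.png

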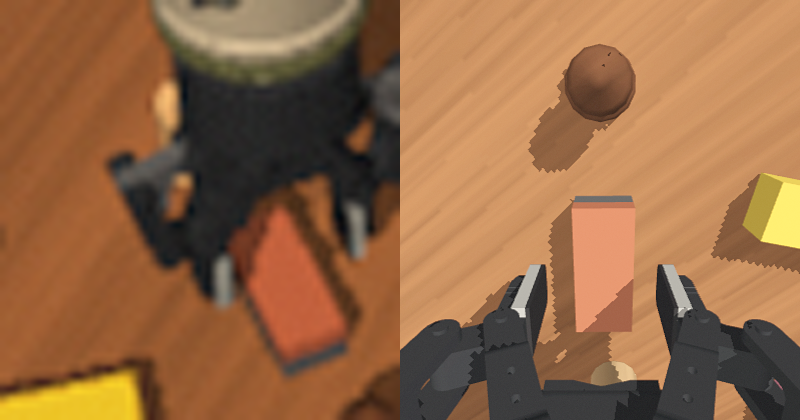

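Both tips straddle the stone with even margins and no contact. They are still about level with its top, so I'll go down in small steps, watching the force.

apply_moves(
  rows=[
    {"x":0,"y":0,"z":2,"ax":0,"ay":0,"az":0,"gripper":0.38},
    {"x":0,"y":0,"z":2,"ax":0,"ay":0,"az":0,"gripper":0.38},
    {"x":0,"y":0,"z":2,"ax":0,"ay":0,"az":0,"gripper":0.38},
    {"x":0,"y":0,"z":0,"ax":0,"ay":0,"az":0,"gripper":0.38},
  ],
)

```text
clock: 8.27
position: [0.6133, 0.1668, -0.0028]
ee_rot: [0.324, 0.946, -0.0, -0.0]
ft_force: [0.1, 0.3, -0.5]
grip_width: 0.619
grasp_force: 0.0
```

apply_moves(
  rows=[
    {"x":0,"y":0,"z":2,"ax":0,"ay":0,"az":0,"gripper":0.38},
    {"x":0,"y":0,"z":2,"ax":0,"ay":0,"az":0,"gripper":0.38},
    {"x":0,"y":0,"z":0,"ax":0,"ay":0,"az":0,"gripper":0.38},
  ],
)

```text
clock: 8.52
position: [0.6133, 0.1668, -0.0067]
ee_rot: [0.324, 0.946, -0.0, -0.0]
ft_force: [-0.4, -0.3, 0.0]
grip_width: 0.622
grasp_force: 0.0
```

```bash
python3 - <<'E'
from h import *
o=get_obs();print(o["position"],o["ft_force"],o["grip_width"])
w=cam("wrist"); print(w["f"],w["cx"],w["cy"]); Q=R.from_quat(o["ee_rot"]).as_matrix()
C=-w["R"].T@w["t"]; print("cam in tool",Q.T@(C-o["position"])); 
# tool plane x=0 intersection with tip pixel rays
for px in((227,265),(337,265)):
    d=Q.T@(w["R"].T@np.array([(px[0]-w["cx"])/w["f"],(px[1]-w["cy"])/w["f"],1])); c=Q.T@(C-o["position"])
    for x in(-.011,0,.011): s=(x-c[0])/d[0]; print(px,x,(c+s*d).round(4))
E
```

```text
[ 0.61330412  0.1667806  -0.00671698] [-0.44550747 -0.31876008  0.02047082] 0.6215078808736414
326.01636745190604 281.22603791919175 211.61344049266717
cam in tool [ 0.0808106   0.00102793 -0.16339485]
(227, 265) -0.011 [-0.011  -0.0309  0.01  ]
(227, 265) 0 [ 0.     -0.0271 -0.0108]
(227, 265) 0.011 [ 0.011  -0.0233 -0.0316]
(337, 265) -0.011 [-0.011   0.0344  0.0101]
(337, 265) 0 [ 0.      0.0304 -0.0107]
(337, 265) 0.011 [ 0.011   0.0264 -0.0315]
```

apply_moves(
  rows=[
    {"x":0,"y":0,"z":2,"ax":0,"ay":0,"az":0,"gripper":0.38},
    {"x":0,"y":0,"z":1,"ax":0,"ay":0,"az":0,"gripper":0.38},
    {"x":0,"y":0,"z":0,"ax":0,"ay":0,"az":0,"gripper":0.38},
  ],
)

```text
clock: 8.82
position: [0.6134, 0.1668, -0.0095]
ee_rot: [0.324, 0.946, -0.0, -0.0]
ft_force: [0.3, 0.4, 0.1]
grip_width: 0.617
grasp_force: 0.0
```

apply_moves(
  rows=[
    {"x":0,"y":0,"z":1,"ax":0,"ay":0,"az":0,"gripper":0.38},
    {"x":0,"y":0,"z":1,"ax":0,"ay":0,"az":0,"gripper":0.38},
    {"x":0,"y":0,"z":0,"ax":0,"ay":0,"az":0,"gripper":0.38},
  ],
)

```text
clock: 9.07
position: [0.6135, 0.1668, -0.0114]
ee_rot: [0.324, 0.946, -0.0, -0.0]
ft_force: [0.3, 0.2, -0.0]
grip_width: 0.619
grasp_force: 0.0
```

apply_moves(
  rows=[
    {"x":0,"y":0,"z":0,"ax":0,"ay":0,"az":0,"gripper":0.55},
    {"x":0,"y":0,"z":0,"ax":0,"ay":0,"az":0,"gripper":0.7},
    {"x":0,"y":0,"z":0,"ax":0,"ay":0,"az":0,"gripper":1},
    {"x":0,"y":0,"z":0,"ax":0,"ay":0,"az":0,"gripper":1},
  ],
)

```text
clock: 9.4
position: [0.6137, 0.1671, -0.0109]
ee_rot: [0.324, 0.946, 0.0, 0.0]
ft_force: [0.5, 0.1, 2.8]
grip_width: 0.338
grasp_force: 40.6
```

apply_moves(
  rows=[
    {"x":0,"y":0,"z":0,"ax":0,"ay":0,"az":0,"gripper":1},
    {"x":0,"y":0,"z":0,"ax":0,"ay":0,"az":0,"gripper":1},
    {"x":0,"y":0,"z":0,"ax":0,"ay":0,"az":0,"gripper":1},
  ],
)

```text
clock: 9.65
position: [0.6138, 0.167, -0.0109]
ee_rot: [0.324, 0.946, 0.0, 0.0]
ft_force: [-0.0, 1.1, 3.2]
grip_width: 0.338
grasp_force: 40.6
```

The stone is held (opening 0.338, 40 N). The fingertips turn out to sit about 11 mm above the reported TCP height. Next I'll lift and carry.

apply_moves(
  rows=[
    {"x":0,"y":0,"z":-10,"ax":0,"ay":0,"az":0,"gripper":1},
    {"x":0,"y":0,"z":-30,"ax":0,"ay":0,"az":0,"gripper":1},
    {"x":0,"y":0,"z":-35,"ax":0,"ay":0,"az":0,"gripper":1},
    {"x":0,"y":0,"z":-35,"ax":0,"ay":0,"az":0,"gripper":1},
    {"x":0,"y":0,"z":-20,"ax":0,"ay":0,"az":0,"gripper":1},
  ],
)

```text
clock: 10.07
position: [0.6141, 0.1677, 0.123]
ee_rot: [0.324, 0.946, 0.001, 0.001]
ft_force: [-0.0, -0.3, -0.4]
grip_width: 0.338
grasp_force: 40.2
```

apply_moves(
  rows=[
    {"x":-10.6,"y":-31,"z":0,"ax":0,"ay":0,"az":0,"gripper":1},
    {"x":-10.6,"y":-31,"z":0,"ax":0,"ay":0,"az":0,"gripper":1},
    {"x":-10.6,"y":-31,"z":0,"ax":0,"ay":0,"az":0,"gripper":1},
    {"x":-10.6,"y":-31,"z":0,"ax":0,"ay":0,"az":0,"gripper":1},
    {"x":-10.6,"y":-31,"z":0,"ax":0,"ay":0,"az":0,"gripper":1},
  ],
)

```text
clock: 10.48
position: [0.5592, 0.0106, 0.1189]
ee_rot: [0.324, 0.946, -0.0, -0.0]
ft_force: [-0.1, -0.5, -0.3]
grip_width: 0.339
grasp_force: 40.2
```

apply_moves(
  rows=[
    {"x":-10.6,"y":-31,"z":0,"ax":0,"ay":0,"az":0,"gripper":1},
    {"x":-10.6,"y":-31,"z":0,"ax":0,"ay":0,"az":0,"gripper":1},
    {"x":-10.6,"y":-31,"z":0,"ax":0,"ay":0,"az":0,"gripper":1},
    {"x":-10.6,"y":-31,"z":0,"ax":0,"ay":0,"az":0,"gripper":1},
    {"x":-10.6,"y":-31,"z":0,"ax":0,"ay":0,"az":0,"gripper":1},
  ],
)

```text
clock: 10.9
position: [0.5059, -0.1444, 0.1191]
ee_rot: [0.324, 0.946, -0.0, -0.0]
ft_force: [1.5, -0.4, -0.3]
grip_width: 0.338
grasp_force: 40.2
```

apply_moves(
  rows=[
    {"x":0,"y":0,"z":0,"ax":0,"ay":0,"az":-7,"gripper":1},
    {"x":0,"y":0,"z":0,"ax":0,"ay":0,"az":-7,"gripper":1},
    {"x":0,"y":0,"z":0,"ax":0,"ay":0,"az":-7,"gripper":1},
    {"x":0,"y":0,"z":0,"ax":0,"ay":0,"az":-7,"gripper":1},
    {"x":0,"y":0,"z":0,"ax":0,"ay":0,"az":-6,"gripper":1},
  ],
)

```text
clock: 11.32
position: [0.5066, -0.143, 0.1191]
ee_rot: [0.03, 1.0, -0.0, -0.0]
ft_force: [0.5, -0.2, -1.0]
grip_width: 0.341
grasp_force: 40.2
```

```bash
python3 - <<'E'
from h import *
o=get_obs();print(o["position"],o["ee_rot"],o["ft_force"],o["grip_width"],o["joint_pos"])
b=cam("side");w=cam("wrist")
im=np.hstack([cv2.resize(b["color"][120:246,210:360],(500,420),interpolation=2),cv2.resize(w["color"],(300,225),interpolation=3)[[*range(225)]+[0]*195]])
cv2.imwrite("pics/carry.png",im[:,:,::-1])
E
```

```text
[ 0.50663748 -0.14302916  0.11908328] [ 3.04884789e-02  9.99535054e-01 -2.57582200e-04 -2.47918649e-04] [ 0.48151706 -0.20817501 -0.96482479] 0.34051179281397853 [ 1.23809012  0.50857302 -1.29612328  1.78770707  0.51727411  1.24888117
  1.31081247]
```

View pics/carry.png

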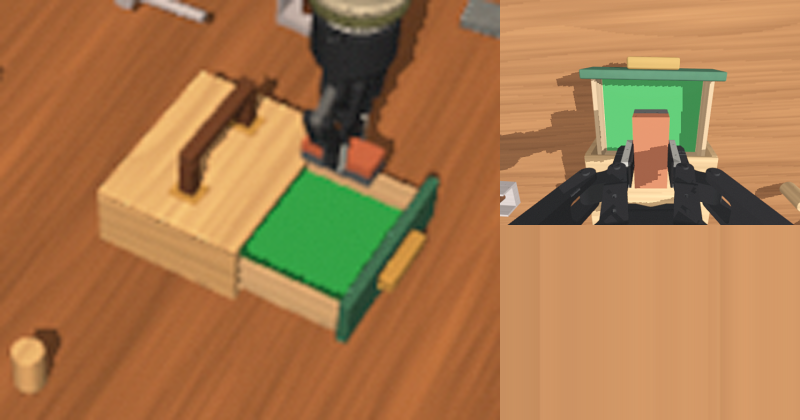

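apply_moves(
  rows=[
    {"x":0,"y":0,"z":30,"ax":0,"ay":0,"az":0,"gripper":1},
    {"x":0,"y":0,"z":30,"ax":0,"ay":0,"az":0,"gripper":1},
    {"x":0,"y":0,"z":20,"ax":0,"ay":0,"az":0,"gripper":1},
    {"x":0,"y":0,"z":12,"ax":0,"ay":0,"az":0,"gripper":1},
    {"x":0,"y":0,"z":10,"ax":0,"ay":0,"az":0,"gripper":1},
  ],
)

```text
clock: 11.83
position: [0.5067, -0.1428, 0.016]
ee_rot: [0.035, 0.999, 0.0, -0.0]
ft_force: [-0.1, -0.1, -0.1]
grip_width: 0.341
grasp_force: 40.2
```

apply_moves(
  rows=[
    {"x":0,"y":0,"z":6,"ax":0,"ay":0,"az":0,"gripper":1},
    {"x":0,"y":0,"z":3,"ax":0,"ay":0,"az":0,"gripper":1},
    {"x":0,"y":0,"z":2,"ax":0,"ay":0,"az":0,"gripper":1},
    {"x":0,"y":0,"z":0,"ax":0,"ay":0,"az":0,"gripper":1},
  ],
)

```text
clock: 12.17
position: [0.5075, -0.143, 0.0063]
ee_rot: [0.034, 0.999, -0.0, 0.0]
ft_force: [-0.4, 0.1, -1.2]
grip_width: 0.336
grasp_force: 40.2
```

apply_moves(
  rows=[
    {"x":0,"y":0,"z":1.5,"ax":0,"ay":0,"az":0,"gripper":1},
    {"x":0,"y":0,"z":1,"ax":0,"ay":0,"az":0,"gripper":1},
    {"x":0,"y":0,"z":0,"ax":0,"ay":0,"az":0,"gripper":1},
  ],
)

```text
clock: 12.42
position: [0.5072, -0.143, 0.0035]
ee_rot: [0.034, 0.999, -0.0, 0.0]
ft_force: [-0.9, -0.1, -0.4]
grip_width: 0.339
grasp_force: 40.2
```

apply_moves(
  rows=[
    {"x":0,"y":0,"z":0,"ax":0,"ay":0,"az":0,"gripper":0.4},
    {"x":0,"y":0,"z":0,"ax":0,"ay":0,"az":0,"gripper":0.3},
    {"x":0,"y":0,"z":0,"ax":0,"ay":0,"az":0,"gripper":0.3},
    {"x":0,"y":0,"z":0,"ax":0,"ay":0,"az":0,"gripper":0.3},
    {"x":0,"y":0,"z":0,"ax":0,"ay":0,"az":0,"gripper":0.3},
  ],
)

```text
clock: 12.83
position: [0.5071, -0.1429, 0.0034]
ee_rot: [0.034, 0.999, -0.0, 0.0]
ft_force: [0.4, 0.1, -0.2]
grip_width: 0.7
grasp_force: 0.0
```

apply_moves(
  rows=[
    {"x":0,"y":0,"z":-5,"ax":0,"ay":0,"az":0,"gripper":0.3},
    {"x":0,"y":0,"z":-20,"ax":0,"ay":0,"az":0,"gripper":0.3},
    {"x":0,"y":0,"z":-30,"ax":0,"ay":0,"az":0,"gripper":0.3},
    {"x":0,"y":0,"z":-35,"ax":0,"ay":0,"az":0,"gripper":0.3},
    {"x":0,"y":0,"z":-25,"ax":0,"ay":0,"az":0,"gripper":0.3},
  ],
)

```text
clock: 13.25
position: [0.5076, -0.1424, 0.1211]
ee_rot: [0.033, 0.999, -0.0, 0.001]
ft_force: [0.2, 0.2, 0.9]
grip_width: 0.7
grasp_force: 0.0
```

```bash
python3 - <<'E'
from h import *
o=get_obs();print(o["position"],o["ee_rot"],o["ft_force"],o["grip_width"],o["joint_pos"])
b=cam("side");w=cam("wrist")
im=np.hstack([cv2.resize(b["color"][140:230,225:345],(400,300),interpolation=2),cv2.resize(w["color"],(400,300),interpolation=3)])
cv2.imwrite("pics/placed.png",im[:,:,::-1])
E
```

```text
[ 0.50755588 -0.14238718  0.12105965] [ 3.31386818e-02  9.99450534e-01 -5.31750103e-05  6.74819663e-04] [0.19349397 0.21114515 0.85420272] 0.6999870072338543 [ 1.23726273  0.50471573 -1.2955576   1.78537704  0.51284823  1.24926795
  1.30766332]
```

View pics/placed.png

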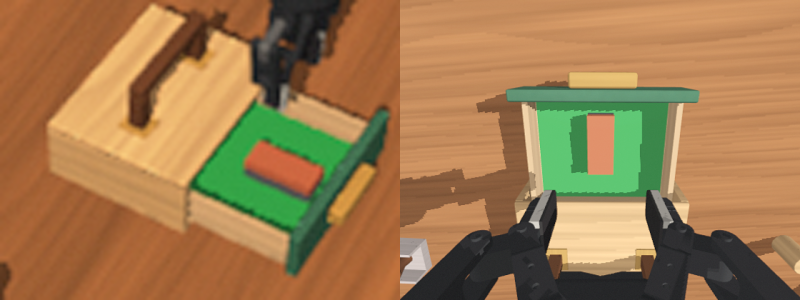

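The stone lies flat in the drawer (wrist panel (600,143)). The tool's −x axis points along the chest's +x, so I'll move in front of the pull with the fingers shut.

apply_moves(
  rows=[
    {"x":22,"y":0,"z":0,"ax":0,"ay":0,"az":0,"gripper":1},
    {"x":22,"y":0,"z":0,"ax":0,"ay":0,"az":0,"gripper":1},
    {"x":22,"y":0,"z":0,"ax":0,"ay":0,"az":0,"gripper":1},
    {"x":22,"y":0,"z":0,"ax":0,"ay":0,"az":0,"gripper":1},
    {"x":18,"y":0,"z":0,"ax":0,"ay":0,"az":0,"gripper":1},
  ],
)

```text
clock: 13.77
position: [0.4008, -0.1352, 0.1173]
ee_rot: [0.034, 0.999, 0.001, -0.001]
ft_force: [-1.8, 0.0, 0.9]
grip_width: 0.01
grasp_force: 0.0
```

apply_moves(
  rows=[
    {"x":0,"y":0,"z":0,"ax":0,"ay":0,"az":0,"gripper":1},
    {"x":0,"y":0,"z":20,"ax":0,"ay":0,"az":0,"gripper":1},
    {"x":0,"y":0,"z":10,"ax":0,"ay":0,"az":0,"gripper":1},
  ],
)

```text
clock: 14.02
position: [0.4019, -0.1377, 0.0876]
ee_rot: [0.035, 0.999, -0.002, -0.0]
ft_force: [0.1, -0.8, -0.7]
grip_width: 0.0
grasp_force: 0.0
```

```bash
python3 - <<'E'
from h import *
o=get_obs();p=o["position"]-[.635,-.151,0];print(o["position"],"chest xy",.9978*p[0]-.066*p[1],.066*p[0]+.9978*p[1],o["ft_force"],o["joint_pos"].round(2) if hasattr(o["joint_pos"],"round") else o["joint_pos"])
a=cam("top"); F=a["color"][230:255,295:350]
hsv=cv2.cvtColor(np.ascontiguousarray(a["color"]),cv2.COLOR_RGB2HSV)
E
```

```text
[ 0.40193152 -0.13767182  0.08763635] chest xy -0.233435388259751 -0.0020836589680645525 [ 0.0784988  -0.83603549 -0.68868446] [ 1.55  0.2  -1.38  2.06  0.23  1.06  1.56]
```

apply_moves(
  rows=[
    {"x":0,"y":-2,"z":15,"ax":0,"ay":0,"az":0,"gripper":1},
    {"x":0,"y":0,"z":15,"ax":0,"ay":0,"az":0,"gripper":1},
    {"x":0,"y":0,"z":0,"ax":0,"ay":0,"az":0,"gripper":1},
  ],
)

```text
clock: 14.32
position: [0.4014, -0.1368, 0.0566]
ee_rot: [0.033, 0.999, 0.002, -0.001]
ft_force: [-0.5, 0.3, -0.1]
grip_width: -0.001
grasp_force: 0.0
```

```bash
cat > s.py <<'E'
from h import *
o=get_obs();p=np.array(o["position"])-[.635,-.151,0];print(np.round(o["position"],4),"chest xy",.9978*p[0]-.066*p[1],.066*p[0]+.9978*p[1],np.round(o["ft_force"],1),np.round(o["joint_pos"],3))
print(R.from_quat(o["ee_rot"]).as_matrix().round(3).tolist())
E
python3 s.py
```

```text
[ 0.4014 -0.1368  0.0566] chest xy -0.234040629692938 -0.0012823807952025614 [-0.5  0.3 -0.1] [ 1.454  0.272 -1.309  2.088  0.309  1.007  1.49 ]
[[-0.998, 0.066, -0.003], [0.066, 0.998, 0.003], [0.003, 0.003, -1.0]]
```

Joint 3 is moving back from its limit, so I'll continue down.

apply_moves(
  rows=[
    {"x":0,"y":1,"z":15,"ax":0,"ay":0,"az":0,"gripper":1},
    {"x":0,"y":0,"z":15,"ax":0,"ay":0,"az":0,"gripper":1},
    {"x":0,"y":0,"z":8,"ax":0,"ay":0,"az":0,"gripper":1},
    {"x":0,"y":0,"z":0,"ax":0,"ay":0,"az":0,"gripper":1},
  ],
)

```text
clock: 14.65
position: [0.402, -0.136, 0.0198]
ee_rot: [0.033, 0.999, 0.001, -0.001]
ft_force: [-0.1, 0.9, 0.2]
grip_width: -0.005
grasp_force: 0.0
```

apply_moves(
  rows=[
    {"x":-5,"y":0,"z":0,"ax":0,"ay":0,"az":0,"gripper":1},
    {"x":-6,"y":0,"z":0,"ax":0,"ay":0,"az":0,"gripper":1},
    {"x":-6,"y":0,"z":0,"ax":0,"ay":0,"az":0,"gripper":1},
    {"x":-6,"y":0,"z":0,"ax":0,"ay":0,"az":0,"gripper":1},
    {"x":-6,"y":0,"z":0,"ax":0,"ay":0,"az":0,"gripper":1},
  ],
)

```text
clock: 15.07
position: [0.4322, -0.139, 0.0209]
ee_rot: [0.034, 0.999, -0.0, 0.0]
ft_force: [-1.8, -0.1, 1.2]
grip_width: -0.001
grasp_force: 0.5
```

apply_moves(
  rows=[
    {"x":-6,"y":0,"z":0,"ax":0,"ay":0,"az":0,"gripper":1},
    {"x":-6,"y":0,"z":0,"ax":0,"ay":0,"az":0,"gripper":1},
    {"x":-6,"y":0,"z":0,"ax":0,"ay":0,"az":0,"gripper":1},
    {"x":-6,"y":0,"z":0,"ax":0,"ay":0,"az":0,"gripper":1},
    {"x":-6,"y":0,"z":0,"ax":0,"ay":0,"az":0,"gripper":1},
  ],
)

```text
clock: 15.48
position: [0.4618, -0.1408, 0.0205]
ee_rot: [0.033, 0.999, 0.0, -0.0]
ft_force: [-1.4, -0.4, 0.8]
grip_width: -0.002
grasp_force: 0.5
```

```bash
python3 s.py; python3 - <<'E'
from h import *
b=cam("side");w=cam("wrist")
im=np.hstack([cv2.resize(b["color"][140:230,225:345],(400,300),interpolation=2),cv2.resize(w["color"],(400,300),interpolation=3)])
cv2.imwrite("pics/push.png",im[:,:,::-1])
E
```

```text
[ 0.4618 -0.1408  0.0205] chest xy -0.1734982837011487 -0.0012527751110938123 [-1.4 -0.4  0.8] [ 1.176  0.47  -1.121  1.983  0.505  1.003  1.317]
[[-0.998, 0.067, -0.0], [0.067, 0.998, 0.0], [0.0, 0.0, -1.0]]
```

View pics/push.png

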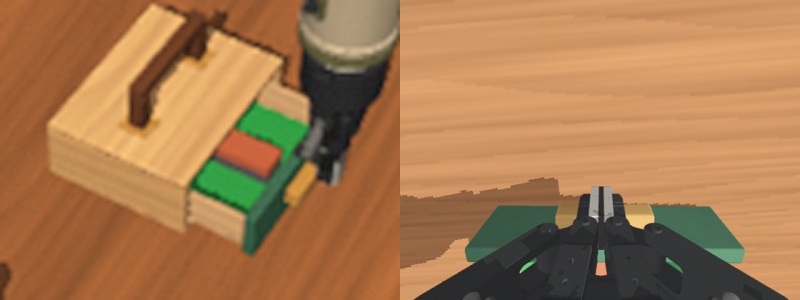

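The drawer is sliding in, the chest hasn't moved and the push is central on the pull. I'll continue.

apply_moves(
  rows=[
    {"x":-6,"y":0,"z":0,"ax":0,"ay":0,"az":0,"gripper":1},
    {"x":-6,"y":0,"z":0,"ax":0,"ay":0,"az":0,"gripper":1},
    {"x":-6,"y":0,"z":0,"ax":0,"ay":0,"az":0,"gripper":1},
    {"x":-6,"y":0,"z":0,"ax":0,"ay":0,"az":0,"gripper":1},
    {"x":-6,"y":0,"z":0,"ax":0,"ay":0,"az":0,"gripper":1},
  ],
)

```text
clock: 16.0
position: [0.4917, -0.1428, 0.0204]
ee_rot: [0.033, 0.999, 0.0, -0.0]
ft_force: [-1.9, 0.7, 0.0]
grip_width: -0.0
grasp_force: 0.5
```

apply_moves(
  rows=[
    {"x":-5,"y":0,"z":0,"ax":0,"ay":0,"az":0,"gripper":1},
    {"x":-4,"y":0,"z":0,"ax":0,"ay":0,"az":0,"gripper":1},
    {"x":-4,"y":0,"z":0,"ax":0,"ay":0,"az":0,"gripper":1},
    {"x":-3,"y":0,"z":0,"ax":0,"ay":0,"az":0,"gripper":1},
  ],
)

```text
clock: 16.33
position: [0.5076, -0.1439, 0.0205]
ee_rot: [0.033, 0.999, 0.0, -0.0]
ft_force: [-1.9, -1.7, -0.6]
grip_width: -0.004
grasp_force: 0.5
```

apply_moves(
  rows=[
    {"x":-2,"y":0,"z":0,"ax":0,"ay":0,"az":0,"gripper":1},
    {"x":-2,"y":0,"z":0,"ax":0,"ay":0,"az":0,"gripper":1},
    {"x":-2,"y":0,"z":0,"ax":0,"ay":0,"az":0,"gripper":1},
  ],
)

```text
clock: 16.58
position: [0.5132, -0.1443, 0.0205]
ee_rot: [0.033, 0.999, -0.0, -0.0]
ft_force: [-0.0, -0.3, -0.8]
grip_width: 0.0
grasp_force: 0.5
```

apply_moves(
  rows=[
    {"x":-2,"y":0,"z":0,"ax":0,"ay":0,"az":0,"gripper":1},
    {"x":-2,"y":0,"z":0,"ax":0,"ay":0,"az":0,"gripper":1},
  ],
)

```text
clock: 16.75
position: [0.5172, -0.1445, 0.0205]
ee_rot: [0.033, 0.999, -0.0, -0.0]
ft_force: [-1.5, 0.2, -0.9]
grip_width: -0.001
grasp_force: 0.5
```

apply_moves(
  rows=[
    {"x":-2,"y":0,"z":0,"ax":0,"ay":0,"az":0,"gripper":1},
    {"x":-2,"y":0,"z":0,"ax":0,"ay":0,"az":0,"gripper":1},
  ],
)

```text
clock: 16.92
position: [0.5213, -0.1448, 0.0205]
ee_rot: [0.033, 0.999, -0.0, -0.0]
ft_force: [-1.6, -0.0, 0.3]
grip_width: -0.002
grasp_force: 0.5
```

apply_moves(
  rows=[
    {"x":-1.5,"y":0,"z":0,"ax":0,"ay":0,"az":0,"gripper":1},
    {"x":0,"y":0,"z":0,"ax":0,"ay":0,"az":0,"gripper":1},
  ],
)

```text
clock: 17.08
position: [0.522, -0.1448, 0.0204]
ee_rot: [0.033, 0.999, -0.0, -0.001]
ft_force: [-4.4, 0.0, 2.9]
grip_width: 0.004
grasp_force: 2.5
```

apply_moves(
  rows=[
    {"x":-1.5,"y":0,"z":0,"ax":0,"ay":0,"az":0,"gripper":1},
    {"x":0,"y":0,"z":0,"ax":0,"ay":0,"az":0,"gripper":1},
  ],
)

```text
clock: 17.25
position: [0.5228, -0.1449, 0.0203]
ee_rot: [0.033, 0.999, -0.0, -0.002]
ft_force: [-7.7, -0.3, 7.4]
grip_width: -0.002
grasp_force: 4.0
```

apply_moves(
  rows=[
    {"x":-2,"y":0,"z":0,"ax":0,"ay":0,"az":0,"gripper":1},
    {"x":0,"y":0,"z":0,"ax":0,"ay":0,"az":0,"gripper":1},
  ],
)

```text
clock: 17.42
position: [0.5248, -0.145, 0.0203]
ee_rot: [0.033, 0.999, -0.0, -0.002]
ft_force: [-8.3, 0.2, 5.3]
grip_width: -0.001
grasp_force: 4.2
```

apply_moves(
  rows=[
    {"x":-2,"y":0,"z":0,"ax":0,"ay":0,"az":0,"gripper":1},
    {"x":-1,"y":0,"z":0,"ax":0,"ay":0,"az":0,"gripper":1},
  ],
)

```text
clock: 17.58
position: [0.5275, -0.1452, 0.0203]
ee_rot: [0.033, 0.999, -0.0, -0.002]
ft_force: [-9.7, 0.3, 6.8]
grip_width: -0.002
grasp_force: 4.7
```

The drawer hit its stop: the force rose past 7 N and the chest slid about 4 mm. Now back off, rise and turn a quarter for the handle.

apply_moves(
  rows=[
    {"x":2,"y":0,"z":0,"ax":0,"ay":0,"az":0,"gripper":1},
    {"x":10,"y":0,"z":0,"ax":0,"ay":0,"az":0,"gripper":1},
    {"x":20,"y":0,"z":-10,"ax":0,"ay":0,"az":0,"gripper":1},
    {"x":0,"y":0,"z":-30,"ax":0,"ay":0,"az":0,"gripper":1},
    {"x":0,"y":0,"z":-30,"ax":0,"ay":0,"az":0,"gripper":1},
  ],
)

```text
clock: 18.0
position: [0.4957, -0.1428, 0.0905]
ee_rot: [0.033, 0.999, 0.0, -0.001]
ft_force: [1.2, -0.7, 0.1]
grip_width: -0.002
grasp_force: 0.0
```

apply_moves(
  rows=[
    {"x":0,"y":0,"z":-30,"ax":0,"ay":0,"az":0,"gripper":0.4},
    {"x":0,"y":0,"z":-35,"ax":0,"ay":0,"az":0,"gripper":0.4},
    {"x":0,"y":0,"z":-35,"ax":0,"ay":0,"az":0,"gripper":0.4},
    {"x":0,"y":0,"z":0,"ax":0,"ay":0,"az":7,"gripper":0.4},
    {"x":0,"y":0,"z":0,"ax":0,"ay":0,"az":7,"gripper":0.4},
  ],
)

```text
clock: 18.42
position: [0.4987, -0.1433, 0.1927]
ee_rot: [0.158, 0.988, -0.0, 0.002]
ft_force: [0.3, -0.4, -1.0]
grip_width: 0.603
grasp_force: 0.0
```

apply_moves(
  rows=[
    {"x":0,"y":0,"z":0,"ax":0,"ay":0,"az":7,"gripper":0.4},
    {"x":0,"y":0,"z":0,"ax":0,"ay":0,"az":7,"gripper":0.4},
    {"x":0,"y":0,"z":0,"ax":0,"ay":0,"az":7,"gripper":0.4},
    {"x":0,"y":0,"z":0,"ax":0,"ay":0,"az":7,"gripper":0.4},
    {"x":0,"y":0,"z":0,"ax":0,"ay":0,"az":7,"gripper":0.4},
  ],
)

```text
clock: 18.83
position: [0.4975, -0.143, 0.1907]
ee_rot: [0.447, 0.894, 0.0, 0.0]
ft_force: [-0.1, 0.5, -0.2]
grip_width: 0.604
grasp_force: 0.0
```

apply_moves(
  rows=[
    {"x":0,"y":0,"z":0,"ax":0,"ay":0,"az":7,"gripper":0.4},
    {"x":0,"y":0,"z":0,"ax":0,"ay":0,"az":7,"gripper":0.4},
    {"x":0,"y":0,"z":0,"ax":0,"ay":0,"az":7,"gripper":0.4},
    {"x":0,"y":0,"z":0,"ax":0,"ay":0,"az":7,"gripper":0.4},
    {"x":0,"y":0,"z":0,"ax":0,"ay":0,"az":7,"gripper":0.4},
  ],
)

```text
clock: 19.25
position: [0.4975, -0.143, 0.1907]
ee_rot: [0.696, 0.718, 0.0, 0.0]
ft_force: [1.1, 0.1, 0.4]
grip_width: 0.6
grasp_force: 0.0
```

apply_moves(
  rows=[
    {"x":0,"y":0,"z":0,"ax":0,"ay":0,"az":6,"gripper":0.4},
    {"x":0,"y":0,"z":0,"ax":0,"ay":0,"az":0,"gripper":0.4},
  ],
)

```text
clock: 19.42
position: [0.4975, -0.1429, 0.1907]
ee_rot: [0.732, 0.681, 0.0, 0.0]
ft_force: [0.5, -1.0, 0.9]
grip_width: 0.598
grasp_force: 0.0
```

```bash
python3 s.py; python3 - <<'E'
from h import *
b=cam("side");a=cam("top")
im=np.hstack([cv2.resize(b["color"][130:220,235:355],(400,300),interpolation=2),cv2.resize(a["color"][155:260,280:420],(400,300),interpolation=2)])
cv2.imwrite("pics/shut.png",im[:,:,::-1])
E
```

```text
[ 0.4975 -0.1429  0.1907] chest xy -0.13771949122124974 -0.0010222416001888224 [ 0.5 -1.   0.9] [ 1.064  0.224 -0.975  1.73   0.193  1.289 -0.025]
[[0.071, 0.997, 0.001], [0.997, -0.071, -0.0], [-0.0, 0.001, -1.0]]
```

View pics/shut.png

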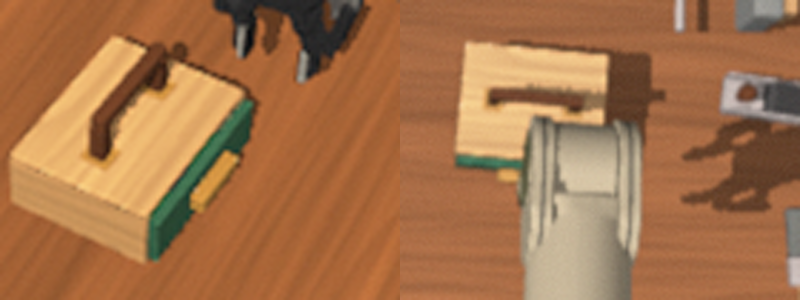

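The drawer is shut flush: the green panel at right-panel (490,160) is tight against the body. I'm out of picture views, so I'll measure the handle by colour mask.

```bash
python3 - <<'E'
from h import *
a=cam("top");b=cam("side")
h=cv2.cvtColor(np.ascontiguousarray(a["color"]),cv2.COLOR_RGB2HSV)
print(h[183:196,325,2],h[183:196,335,2]); print(h[183:196,325,1])
for c,roi,v in((a,(304,176,350,197),125),(b,(258,139,288,182),125)):
    k,A=blob(c,(0,60,0),(25,255,v),roi); r=cv2.minAreaRect(k); bx=cv2.boxPoints(r); print(A,r)
    w=np.array([plane(c,p,.122) for p in bx]); print(w.round(4).tolist(),w.mean(0).round(4))
# body top corners by wood mask in top
k,A=blob(a,(14,60,170),(26,140,255),(295,165,360,215)); print(A, cv2.boundingRect(k)); 
e=cv2.approxPolyDP(cv2.convexHull(k),2.5,True)[:,0]; 
for p in e: print(p,plane(a,p,.07).round(4))
E
```

```text
[228 191 150 122 110 112 108 127 210 244 242 236 226] [232 226 189 149 121 107 109 110 126 206 241 238 237]
[117 120 119 125 141 146 158 135 121 112 111 112 112]
100.0 ((327.4904479980469, 189.12892150878906), (33.057579040527344, 6.020542621612549), 4.236394882202148)
[[0.631, -0.0899, 0.122], [0.6533, -0.0911, 0.122], [0.6479, -0.2121, 0.122], [0.6255, -0.2107, 0.122]] [ 0.6394 -0.151   0.122 ]
244.5 ((274.03656005859375, 158.8292694091797), (10.77599048614502, 40.91752624511719), 38.65980529785156)
[[0.6512, -0.0626, 0.122], [0.644, -0.2246, 0.122], [0.6068, -0.2089, 0.122], [0.6159, -0.0497, 0.122]] [ 0.6295 -0.1364  0.122 ]
1218.0 (299, 169, 54, 42)
[352 174] [ 0.7094 -0.2491  0.07  ]
[350 198] [ 0.6169 -0.2423  0.07  ]
[321 210] [ 0.5681 -0.1335  0.07  ]
[299 207] [ 0.5771 -0.0505  0.07  ]
[304 169] [ 0.7232 -0.0662  0.07  ]
```

apply_moves(
  rows=[
    {"x":0.4,"y":28.5,"z":0,"ax":0,"ay":0,"az":0,"gripper":0.4},
    {"x":0.4,"y":28.5,"z":0,"ax":0,"ay":0,"az":0,"gripper":0.4},
    {"x":0.4,"y":28.5,"z":0,"ax":0,"ay":0,"az":0,"gripper":0.4},
    {"x":0.4,"y":28.5,"z":0,"ax":0,"ay":0,"az":0,"gripper":0.4},
    {"x":0.4,"y":28.5,"z":0,"ax":0,"ay":0,"az":0,"gripper":0.4},
  ],
)

```text
clock: 20.03
position: [0.6408, -0.1511, 0.1899]
ee_rot: [0.73, 0.684, -0.0, -0.0]
ft_force: [0.3, -0.1, 1.0]
grip_width: 0.6
grasp_force: 0.0
```

apply_moves(
  rows=[
    {"x":0,"y":0,"z":15,"ax":0,"ay":0,"az":0,"gripper":0.4},
    {"x":0,"y":0,"z":15,"ax":0,"ay":0,"az":0,"gripper":0.4},
    {"x":0,"y":0,"z":0,"ax":0,"ay":0,"az":0,"gripper":0.4},
  ],
)

```text
clock: 20.28
position: [0.6384, -0.1504, 0.157]
ee_rot: [0.729, 0.684, -0.001, -0.002]
ft_force: [-0.3, -0.2, 0.1]
grip_width: 0.597
grasp_force: 0.0
```

```bash
python3 s.py; python3 - <<'E'
from h import *
w=cam("wrist"); h=cv2.cvtColor(np.ascontiguousarray(w["color"]),cv2.COLOR_RGB2HSV)
o=get_obs(); Q=R.from_quat(o["ee_rot"]).as_matrix(); P=np.array(o["position"])
m=cv2.inRange(h,(0,60,30),(16,255,150)); k,n=None,0
for c in sorted(cv2.findContours(m,0,1)[0],key=cv2.contourArea)[-4:]:
    r=cv2.minAreaRect(c); print(cv2.contourArea(c),np.round(r[0],1),np.round(r[1],1),round(r[2],1),cv2.boundingRect(c),"tool",(Q.T@(plane(w,r[0],.125)-P)).round(4))
# expected bar-corner pixels
for d in([-.06,-.008],[-.06,.008],[.06,-.008],[.06,.008]):
    X=np.array([P[0],P[1],.125])+Q@np.array([d[0],d[1],0]); p=w["R"]@X+w["t"]; print((p[:2]/p[2]*w["f"]+[w["cx"],w["cy"]]).round(1))
print(h[150:330:6,281].tolist())
E
```

```text
[ 0.6384 -0.1504  0.157 ] chest xy 0.0033726659796762116 0.0008257722962207652 [-0.3 -0.2  0.1] [ 0.764  0.584 -0.876  1.4    0.445  1.367 -0.184]
[[0.064, 0.998, -0.004], [0.998, -0.064, 0.002], [0.002, -0.004, -1.0]]
154.5 [377.7 244.2] [158.8  25.8] 84.6 (368, 164, 31, 159) tool [-0.0054  0.0645  0.0337]
183.5 [401.  391.3] [14.9 22.2] 3.4 (393, 380, 16, 23) tool [-0.1294  0.0943  0.0335]
1032.0 [551.5 168. ] [140.  15.] 90.0 (544, 98, 16, 141) tool [0.0451 0.1644 0.0334]
6714.0 [278.  261.5] [255. 128.] 90.0 (214, 134, 129, 256) tool [-0.0182 -0.0007  0.0338]
[267.9 314.6]
[290.5 314.7]
[265.6 142.3]
[292.7 142.3]
[[12, 145, 139], [11, 142, 138], [12, 145, 139], [12, 144, 140], [11, 148, 140], [11, 143, 139], [11, 137, 141], [11, 140, 140], [11, 141, 141], [11, 142, 140], [11, 142, 140], [11, 141, 139], [12, 143, 139], [11, 139, 139], [11, 140, 138], [11, 143, 139], [11, 144, 138], [12, 145, 135], [11, 141, 139], [11, 138, 140], [11, 138, 139], [11, 140, 137], [12, 146, 136], [11, 143, 137], [11, 143, 136], [11, 148, 136], [11, 145, 134], [12, 138, 105], [12, 145, 116], [12, 147, 111]]
```

```bash
python3 - <<'E'
from h import *
w=cam("wrist"); h=cv2.cvtColor(np.ascontiguousarray(w["color"]),cv2.COLOR_RGB2HSV)
o=get_obs(); Q=R.from_quat(o["ee_rot"]).as_matrix(); P=np.array(o["position"])
for r in(160,190,220):
    x=np.flatnonzero((h[r,240:325,2]>130)&(h[r,240:325,2]<146)&(h[r,240:325,1]>130))+240
    print(r,x.min(),x.max(),len(x),[(Q.T@(plane(w,(q,r),.125)-P)).round(4).tolist() for q in(x.min(),x.max())])
c=h[125:150,281,2];print(c)
E
```

```text
160 275 295 21 [[0.0491, -0.0027, 0.0353], [0.0491, 0.0094, 0.0353]]
190 275 294 20 [[0.0303, -0.0028, 0.0353], [0.0304, 0.0091, 0.0353]]
220 275 293 19 [[0.0104, -0.0029, 0.0353], [0.0104, 0.0087, 0.0353]]
[214 213 215 215 215 213 215 222 154 108 108 110 112 127 114 117 129 141
 143 140 141 140 139 140 140]
```

apply_moves(
  rows=[
    {"x":0,"y":2,"z":20,"ax":0,"ay":0,"az":0,"gripper":0.4},
    {"x":0,"y":0,"z":20,"ax":0,"ay":0,"az":0,"gripper":0.4},
    {"x":0,"y":0,"z":15,"ax":0,"ay":0,"az":0,"gripper":0.4},
    {"x":0,"y":0,"z":10,"ax":0,"ay":0,"az":0,"gripper":0.4},
    {"x":0,"y":0,"z":6,"ax":0,"ay":0,"az":0,"gripper":0.4},
  ],
)

```text
clock: 20.8
position: [0.6411, -0.1511, 0.0888]
ee_rot: [0.73, 0.683, -0.0, -0.0]
ft_force: [0.3, -0.1, -0.7]
grip_width: 0.603
grasp_force: 0.0
```

apply_moves(
  rows=[
    {"x":0,"y":0,"z":0,"ax":0,"ay":0,"az":0,"gripper":0.4},
    {"x":0,"y":0,"z":0,"ax":0,"ay":0,"az":0,"gripper":0.4},
  ],
)

```text
clock: 20.97
position: [0.6418, -0.1508, 0.0902]
ee_rot: [0.73, 0.683, 0.0, 0.0]
ft_force: [-0.4, -0.2, 0.4]
grip_width: 0.598
grasp_force: 0.0
```

apply_moves(
  rows=[
    {"x":0,"y":0,"z":0,"ax":0,"ay":0,"az":0,"gripper":0.6},
    {"x":0,"y":0,"z":0,"ax":0,"ay":0,"az":0,"gripper":0.7},
    {"x":0,"y":0,"z":0,"ax":0,"ay":0,"az":0,"gripper":0.8},
    {"x":0,"y":0,"z":0,"ax":0,"ay":0,"az":0,"gripper":1},
    {"x":0,"y":0,"z":0,"ax":0,"ay":0,"az":0,"gripper":1},
  ],
  newtons=80,
)

```text
clock: 21.38
position: [0.6415, -0.1508, 0.0904]
ee_rot: [0.73, 0.683, -0.0, 0.0]
ft_force: [-4.3, 1.1, 5.9]
grip_width: 0.165
grasp_force: 79.6
```

apply_moves(
  rows=[
    {"x":0,"y":0,"z":0,"ax":0,"ay":0,"az":0,"gripper":1},
    {"x":0,"y":0,"z":0,"ax":0,"ay":0,"az":0,"gripper":1},
    {"x":0,"y":0,"z":0,"ax":0,"ay":0,"az":0,"gripper":1},
  ],
)

```text
clock: 21.63
position: [0.6414, -0.1508, 0.0904]
ee_rot: [0.73, 0.683, -0.0, 0.0]
ft_force: [-3.7, 0.6, 6.5]
grip_width: 0.164
grasp_force: 79.6
```

Gripped (opening 0.164, 80 N). Now a gentle lift of 100 mm.

apply_moves(
  rows=[
    {"x":0,"y":0,"z":-2,"ax":0,"ay":0,"az":0,"gripper":1},
    {"x":0,"y":0,"z":-3,"ax":0,"ay":0,"az":0,"gripper":1},
    {"x":0,"y":0,"z":-5,"ax":0,"ay":0,"az":0,"gripper":1},
    {"x":0,"y":0,"z":-5,"ax":0,"ay":0,"az":0,"gripper":1},
    {"x":0,"y":0,"z":-5,"ax":0,"ay":0,"az":0,"gripper":1},
  ],
)

```text
clock: 22.05
position: [0.6413, -0.1508, 0.1097]
ee_rot: [0.73, 0.683, -0.0, -0.0]
ft_force: [1.0, 0.1, -7.1]
grip_width: 0.158
grasp_force: 78.2
```

apply_moves(
  rows=[
    {"x":0,"y":0,"z":-7,"ax":0,"ay":0,"az":0,"gripper":1},
    {"x":0,"y":0,"z":-7,"ax":0,"ay":0,"az":0,"gripper":1},
    {"x":0,"y":0,"z":-7,"ax":0,"ay":0,"az":0,"gripper":1},
    {"x":0,"y":0,"z":-7,"ax":0,"ay":0,"az":0,"gripper":1},
    {"x":0,"y":0,"z":-7,"ax":0,"ay":0,"az":0,"gripper":1},
  ],
)

```text
clock: 22.47
position: [0.6415, -0.1508, 0.1454]
ee_rot: [0.73, 0.683, 0.0, 0.0]
ft_force: [-0.5, -0.3, -6.3]
grip_width: 0.157
grasp_force: 78.3
```

apply_moves(
  rows=[
    {"x":0,"y":0,"z":-7,"ax":0,"ay":0,"az":0,"gripper":1},
    {"x":0,"y":0,"z":-7,"ax":0,"ay":0,"az":0,"gripper":1},
    {"x":0,"y":0,"z":-7,"ax":0,"ay":0,"az":0,"gripper":1},
    {"x":0,"y":0,"z":-7,"ax":0,"ay":0,"az":0,"gripper":1},
    {"x":0,"y":0,"z":-6,"ax":0,"ay":0,"az":0,"gripper":1},
  ],
)

```text
clock: 22.88
position: [0.6416, -0.1508, 0.1794]
ee_rot: [0.73, 0.683, 0.0, 0.0]
ft_force: [-0.1, -0.7, -7.2]
grip_width: 0.166
grasp_force: 78.3
```

apply_moves(
  rows=[
    {"x":0,"y":0,"z":-5,"ax":0,"ay":0,"az":0,"gripper":1},
    {"x":0,"y":0,"z":-4,"ax":0,"ay":0,"az":0,"gripper":1},
    {"x":0,"y":0,"z":-2,"ax":0,"ay":0,"az":0,"gripper":1},
    {"x":0,"y":0,"z":0,"ax":0,"ay":0,"az":0,"gripper":1},
    {"x":0,"y":0,"z":0,"ax":0,"ay":0,"az":0,"gripper":1},
  ],
)

```text
clock: 23.3
position: [0.6413, -0.1508, 0.1892]
ee_rot: [0.73, 0.683, -0.0, -0.0]
ft_force: [0.7, -0.1, -7.3]
grip_width: 0.16
grasp_force: 78.3
```

apply_moves(
  rows=[
    {"x":0,"y":0,"z":0,"ax":0,"ay":0,"az":0,"gripper":1},
    {"x":0,"y":0,"z":0,"ax":0,"ay":0,"az":0,"gripper":1},
    {"x":0,"y":0,"z":0,"ax":0,"ay":0,"az":0,"gripper":1},
    {"x":0,"y":0,"z":0,"ax":0,"ay":0,"az":0,"gripper":1},
    {"x":0,"y":0,"z":0,"ax":0,"ay":0,"az":0,"gripper":1},
  ],
)

```text
clock: 23.72
position: [0.6414, -0.1508, 0.1894]
ee_rot: [0.73, 0.683, -0.0, -0.0]
ft_force: [-0.2, -0.4, -7.0]
grip_width: 0.159
grasp_force: 78.3
```

```bash
python3 s.py; python3 - <<'E'
from h import *
b=cam("side")
# green panel in the side view: shape and vertical consistency
k,A=blob(b,(60,80,20),(95,255,200),(200,80,400,240)); r=cv2.minAreaRect(k); print("green",A,np.round(r[0],1),np.round(r[1],1),round(r[2],1))
e=cv2.approxPolyDP(cv2.convexHull(k),3,True)[:,0]; print(e.tolist())
# predicted outline if level, shut, underside z=h; centre under gripper
o=get_obs();P=np.array(o["position"]); X=np.array([.9978,-.066,0]);Y=np.array([.066,.9978,0])
for h in(.09,.1):
    for dz in(.06,.0):
        for s in(1,-1):
            q=np.array([P[0],P[1],h+dz])-.087*X+s*.093*Y; p=b["R"]@q+b["t"]; print(h,dz,s,(p[:2]/p[2]*b["f"]+[b["cx"],b["cy"]]).round(1))
E
```

```text
[ 0.6414 -0.1508  0.1894] chest xy 0.0064112093691145455 0.000645158405739016 [-0.2 -0.4 -7. ] [ 0.761  0.565 -0.884  1.354  0.432  1.421 -0.175]
[[0.067, 0.998, -0.0], [0.998, -0.067, 0.0], [0.0, -0.0, -1.0]]
green 312.0 [295.5 161.2] [ 9.8 55.7] 37.7
[[311, 138], [310, 150], [282, 186], [282, 171]]
0.09 0.06 1 [282.7 177.5]
0.09 0.06 -1 [312.2 140. ]
0.09 0.0 1 [282.2 191. ]
0.09 0.0 -1 [310.9 153.7]
0.1 0.06 1 [282.8 175.2]
0.1 0.06 -1 [312.4 137.6]
0.1 0.0 1 [282.2 188.8]
0.1 0.0 -1 [311.1 151.4]
```

```bash
python3 - <<'E'
from h import *
b=cam("side"); o=get_obs();P=np.array(o["position"])
h=cv2.cvtColor(np.ascontiguousarray(b["color"]),cv2.COLOR_RGB2HSV)
m=cv2.inRange(h,(55,60,20),(100,255,220))
X=np.array([.9978,-.066,0]);Y=np.array([.066,.9978,0])
pr=lambda q:(lambda p:p[:2]/p[2]*b["f"]+[b["cx"],b["cy"]])(b["R"]@q+b["t"])
t=[(c,np.flatnonzero(m[80:240,c])[[0,-1]]+80) for c in range(284,310) if m[80:240,c].any()]
c=np.array([i for i,_ in t]);T=np.array([v for _,v in t])
for j,n in((0,"top"),(1,"bottom")): s=np.polyfit(c,T[:,j],1);r=T[:,j]-np.polyval(s,c);ok=abs(r)<2;s=np.polyfit(c[ok],T[ok,j],1);print(n,"slope",s[0],"y@284,308",np.polyval(s,[284,308]))
for roll in(-.08,-.04,0,.04,.08):
    for hh in(.055,.0):
        q=[np.array([P[0],P[1],.1+hh+s*.09*roll])-.087*X+s*.09*Y for s in(1,-1)];a,d=map(pr,q);k=(d-a)[1]/(d-a)[0];print(roll,hh,"slope",k.round(3),(a[1]+k*(np.array([284,308])-a[0])).round(1))
E
```

```text
top slope -1.189059829059827 y@284,308 [168.17094017 139.63350427]
bottom slope -1.5192974848222003 y@284,308 [183.97593235 147.51279271]
-0.08 0.055 slope -1.376 [176.2 143.2]
-0.08 0.0 slope -1.4 [187.9 154.3]
-0.04 0.055 slope -1.323 [175.5 143.7]
-0.04 0.0 slope -1.348 [187.2 154.8]
0 0.055 slope -1.269 [174.7 144.2]
0 0.0 slope -1.296 [186.5 155.4]
0.04 0.055 slope -1.215 [173.9 144.8]
0.04 0.0 slope -1.243 [185.8 156. ]
0.08 0.055 slope -1.161 [173.2 145.3]
0.08 0.0 slope -1.19 [185.1 156.6]
```

```bash
python3 - <<'E'
from h import *
b=cam("side"); o=get_obs();P=np.array(o["position"])
h=cv2.cvtColor(np.ascontiguousarray(b["color"]),cv2.COLOR_RGB2HSV)
X=np.array([.9978,-.066,0]);Y=np.array([.066,.9978,0])
pr=lambda q:(lambda p:(p[:2]/p[2]*b["f"]+[b["cx"],b["cy"]]).round(1).tolist())(b["R"]@q+b["t"])
for H in(.1,):
    C=np.array([P[0],P[1],H])
    print("panel in-top",pr(C-.075*X+.093*Y+[0,0,.055]),pr(C-.075*X-.093*Y+[0,0,.055]),"out-top",pr(C-.087*X+.093*Y+[0,0,.055]),pr(C-.087*X-.093*Y+[0,0,.055]))
    for z in(.07,0): print(z,"front+",pr(C-.075*X+.095*Y+[0,0,z]),"back+",pr(C+.075*X+.095*Y+[0,0,z]),"front-",pr(C-.075*X-.095*Y+[0,0,z]),"back-",pr(C+.075*X-.095*Y+[0,0,z]))
m=cv2.inRange(h,(13,50,180),(27,150,255)); m[:, :200]=0; m[:,330:]=0; m[:90]=0; m[215:]=0
k=max(cv2.findContours(m,0,1)[0],key=cv2.contourArea); print("wood",cv2.contourArea(k),cv2.approxPolyDP(cv2.convexHull(k),2,True)[:,0].tolist())
m=cv2.inRange(h,(13,50,130),(27,190,255)); m[:, :200]=0; m[:,330:]=0; m[:90]=0; m[215:]=0
k=max(cv2.findContours(m,0,1)[0],key=cv2.contourArea); print("wood2",cv2.contourArea(k),cv2.approxPolyDP(cv2.convexHull(k),2,True)[:,0].tolist())
E
```

```text
panel in-top [279.2, 174.8] [308.9, 137.4] out-top [282.7, 176.3] [312.3, 138.8]
0.07 front+ [278.9, 171.7] back+ [235.5, 152.8] front- [309.5, 133.5] back- [268.0, 117.0]
0 front+ [278.4, 187.7] back+ [236.5, 169.0] front- [308.0, 149.7] back- [267.9, 133.2]
wood 2152.5 [[309, 134], [279, 187], [237, 168], [236, 154], [265, 122], [292, 127]]
wood2 2369.5 [[310, 135], [279, 188], [243, 174], [237, 169], [236, 153], [265, 121], [293, 127]]
```

The wood outline matches the prediction for a level chest with its underside at 0.10 m to within about a pixel. The wrist carries a steady 7 N. Handing in.

```bash
python3 -c "
from workcell import *
print(hand_in())"
```

```text
the job is handed in; nothing more can be done
None
```

The job is handed in: the stone is in the shut drawer, and the gripper is holding the chest steady and level by its handle, about 10 cm above the bench; the hand-in returned no verdict.

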